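# Undo the left-hand rotor nut of a mini centrifuge

## Task

The blue rotor of the white mini centrifuge is held down by a brass hexagon nut with a left-hand (reverse) thread, and the nut must come off so that the rotor can be cleaned. Undo the nut without tightening it any further, letting the hand rise with it so that the thread is never pulled or pushed hard, lift it straight off the spindle once the thread has let go, and set it down in the small beige tray, letting go only when it stands on the tray's bottom. Leave the other things where they are.

Things in the scene. Friction and masses are not known exactly. Their poses are not given: they have to be found in the camera images.
- nut: brass hexagon nut, 36 mm across flats, 41 mm over corners, 34 mm tall, open through, about 90 g, dark notches on its corners. Origin: centre of its underside, z up its axis; x points square out of a flat, so flats face every 60 degrees from x. Grip a pair of flats from above, fingertips 14 to 20 mm below its top; the rotor's top is 34 mm below it. Start: tight, spring-loaded
- nut_mid (a point): middle of the nut, on its axis, 17 mm above its underside. Breaking the nut loose takes about 0.1 to 0.3 N m (a 40 N grip holds); after about 0.9 rad the spring load is gone and it turns easily, with about 1 mm play along and across the axis
- centrifuge: mini centrifuge, fixed: white housing 150 x 150 mm, 44 mm tall, grey collar 116 mm across to 54 mm. Origin: centre of its underside on the worktop, on the vertical spindle axis, z up. The nut's underside starts 70 mm above it; the spindle ends at 100 mm, so the nut is clear when its underside is higher than that
- spindle: steel spindle fixed in the centrifuge (same origin), 20 mm over its coarse two-start LEFT-hand thread: turned clockwise seen from above (yaw decreasing) the nut rises, about 2 to 4 mm a radian; anticlockwise tightens. The thread lets go 2 to 3 rad after the start; before, pulling up only loads the thread; after, the nut lifts straight off. Over 15 N on it harms it
- rotor (a joint): how far the blue rotor (92 mm across, cannot turn) is pressed down on its spring, m: 0 at the start under the tight nut (10 N), -0.0025 when the nut no longer presses on it, positive when the nut is tightened further or pushed down; 4 N a mm
- parts_tray: small loose beige tray, 59 mm (its x) by 99 mm (its y), 24 mm tall; inside about 52 x 92 mm with the bottom 2 mm above its underside, walls 3 mm. Origin: centre of its underside; z up
- bottle: clear reagent bottle, black cap, white label with a green band, 48 mm across, 132 mm tall; a bystander, to be left where it is. Origin: centre of its underside
- dropper: small white dropper bottle with a red cap, 22 x 62 mm tall; a bystander, to be left where it is. Origin: centre of its underside
- marker: blue marker pen, 126 mm long, lying; a bystander, to be left where it is. Origin: centre of its underside
- cassette_a: white flat test cassette, 31 x 69 x 7 mm; a bystander, to be left where it is. Origin: centre of its underside
- cassette_b: white flat test cassette, 31 x 69 x 7 mm; a bystander, to be left where it is. Origin: centre of its underside
- timer: white bench timer with a red knob, 62 x 62 x 46 mm; a bystander, to be left where it is. Origin: centre of its underside
- pipette: white pipette, 248 mm long, lying; a bystander, to be left where it is. Origin: centre of its underside
Mind the look-alikes: they are no part of the job. What is shaped like the centrifuge but purple is not meant. Leave any purple look-alike of the nut alone.

How it is judged (in metres and radians):
On the way, in this order (a step that is already met when the one before it is completed fails the run):
1. the nut is unscrewed far enough that it no longer presses on the rotor, still on the spindle (value of joint rotor below -0.0021 m and horizontal distance between nut and centrifuge below 0.005 m), for 0.1 s.
2. the nut is lifted off, clear above the end of the spindle (z of nut in the frame of centrifuge above 0.102 m), for 0.05 s.
3. the nut stands on the bottom of the beige tray while the fingers still hold it (x of nut_mid in the frame of parts_tray between -0.016 and 0.016 m and y of nut_mid in the frame of parts_tray between -0.036 and 0.036 m and z of nut_mid in the frame of parts_tray between 0.01 and 0.026 m and contact force between the fingers and nut above 0.5 N), for 0.05 s.
At the end, for the whole second after the job is handed in: the nut rests inside the beige tray, its middle within 16 mm (tray x) and 36 mm (tray y) of the tray's centre and 10 to 26 mm above its underside, still (under 20 mm/s), the tray flat on the worktop and still (x of nut_mid in the frame of parts_tray between -0.016 and 0.016 m and y of nut_mid in the frame of parts_tray between -0.036 and 0.036 m and z of nut_mid in the frame of parts_tray between 0.01 and 0.026 m and linear speed of each of nut, parts_tray below 0.02 m/s and angle between parts_tray's own z axis and vertical below 0.1 rad); the robot touches nothing.
It fails at once if the nut is tightened further: the rotor pressed more than 1.5 mm below its start (value of joint rotor above 0.0015 m).
It fails at once if the thread is forced: more than 15 N between nut and spindle (contact force between nut and spindle above 15 N).
It fails at once if a bystander is moved by more than 30 mm (distance of any of bottle, dropper, marker, cassette_a, cassette_b, timer, pipette from where it was at the start of the episode above 0.03 m).
It also fails if it takes over 64 s, if anything falls off the work surface, if the arm or the gripper's body presses on something with over 40 N, if the wrist force passes 120 N, or if a joint passes its speed limit or range.

## Robot

A 6-joint arm with a two-finger parallel gripper is mounted at the origin on a cart in front of the work surface, level with it; the furniture and walls round the work are solid. World frame = base frame: x ahead of the robot, y to its left, z up, the work surface at z = 0. Lengths are in mm, angles in degrees, forces in N, time in s.
With the tool pointing down it reaches from about 300 to 850 mm from the base axis. Payload 4.2 kg.
Tool frame: the origin (TCP) lies midway between the tips of the shut fingers; the grasp point (between the pads) lies 19 mm behind it; z points along the fingers, y is the line along which they close (so a half turn about z gives the same grasp; the last joint's range is limited). The gripper opens to 91 mm and grips with 3 to 60 N. Pads are 32 mm wide; open, the fingers measure 118 mm over their backs; the gripper's body (76 mm by 178 mm) begins 60 mm behind the grasp point.
Start: joints at [-68.698, 18.312, 89.639, -0, 72.044, -1.146], TCP at [219.57, -531.444, 213.976] pointing down, gripper open.
Joint ranges: [-177.97, 177.97], [-48.28, 115.42], [12.27, 149.76], [-77.06, 257.06], [2.81, 150.46], [-146.56, 146.56]. Speed limits (degrees/s): [147.25, 147.25, 180, 180, 180, 180].

## Interface

Orientations are given as [roll, pitch, yaw] about the fixed x, y, z axes, in that order (R = Rz(yaw) Ry(pitch) Rx(roll)).
In Python, from workcell import env gives the robot as it stands.
- The arm moves only by the shell command python3 -m jog 'ROWS' [FORCE]. ROWS is a JSON object of lists of equal length, an entry for each row: "jaw": the finger opening in mm, from 0 to 91.2; "slide": the shift along the tool's x, y, z in units of 30 mm (1.0 is 30 mm), a list of three; "spin": the turn about the tool's z in units of 8 degrees (1.0 is 8 degrees). In form: {"jaw": [jaw, ...], "slide": [[dx, dy, dz], ...], "spin": [spin, ...]}. A call has 1 to 10 rows; each row shifts and turns the commanded pose from where the row before left it, along the tool's axes as they then stand; what a row does not reach is not made up. A row lasts 1/10 s, in which the tool goes at most 50 mm and 8.59 degrees, less where a joint would pass 70% of its speed; a pose out of reach is approached as far as the arm can. A call is refused whole if a number of a shift passes 1 or a number of a turn 1, either way. A call with a gripper value outside its range is refused whole. The fingers move at their own pace and stop on an object; FORCE is the grip in N (left out, the last holds). Time passes only in rows, so rows that do not move let the fingers close. It gives the time, the measured TCP pose, the force, the opening and the grip force at its end, in the units of the state.
- env.state(): the state, without advancing time (a new reading comes with each control period).
- env.grab_frame(name): name is "scene" or "side" or "wrist"; returns the picture (480x640x3 uint8, red, green, blue); there is no depth.
- env.camera_model(name): a dict with "fx", "fy", "cx", "cy" (pixels), "D" ([k1, k2, p1, p2, k3] as OpenCV has them; the pictures are not rectified), "camera_from_world" (4x4, takes a point from world to camera coordinates). Camera axes: x right, y up, looking along -z (the intrinsics and any distortion apply to the point x, -y, -z); pixel columns grow to the right and rows downward; lengths in mm; the calibration is good to about 2 mm. A picture is of the moment at which its call begins: read the wrist's pose just before it. camera_model takes no time and is no camera call; for the wrist camera it gives the pose at the moment of the call.
- env.job_done(): hands the job in; it is judged then, once.
The state is a dict: "time_s": time; "qpos": joint angles; "qvel": joint speeds; "effort": joint torques, N m; "ee_pos": TCP position; "ee_rot": TCP orientation; "force": force on the tool from outside, world axes, zero at the start; "torque": the same for the moment, N m; "gripper_width": finger opening in mm; "gripper_force": force on a finger pad.
Only numpy, scipy, OpenCV 4.12 (cv2) and the standard library are available. Lean on these libraries where they do the work, as an engineer would, in place of code of your own. Each camera call takes 0.05 s, during which the arm holds its last target. There are 200 camera calls.

## Working session

There is one attempt and no reset: what is moved stays moved. The work goes in short steps, Python scripts to look and compute and a shell command to move; the robot and the scene stay as the last step left them, time stands still between calls to the robot, and variables do not carry over. Pictures are saved under pics/ and viewed, at most 10 in all, crops included, and the job is handed in when it is done.

```bash
mkdir -p pics; ls; python3 - <<'E'
from workcell import env
import cv2
for n in("scene","side"):
    cv2.imwrite(f"pics/{n}0.png",env.grab_frame(n)[:,:,::-1])
    m=env.camera_model(n);print(n,m)
print(env.state())
E
```

```text
pics
scene {'fx': 522.8061551463993, 'fy': 522.8061551463993, 'cx': 330.75497509172067, 'cy': 238.41150671275432, 'D': array([0.05270551, 0.        , 0.        , 0.        , 0.        ]), 'camera_from_world': array([[-9.02572071e-01, -4.30362115e-01,  1.23331818e-02,
         4.09150916e+02],
       [ 3.32774403e-01, -6.79158904e-01,  6.54220437e-01,
        -2.57544747e+02],
       [-2.73175501e-01,  5.94585262e-01,  7.56203354e-01,
        -1.40579846e+03],
       [ 0.00000000e+00,  0.00000000e+00,  0.00000000e+00,
         1.00000000e+00]])}
side {'fx': 583.5070638217284, 'fy': 583.5070638217284, 'cx': 332.6273594880872, 'cy': 250.12863082307058, 'D': array([-0.08856262,  0.        ,  0.        ,  0.        ,  0.        ]), 'camera_from_world': array([[ 9.16792171e-01, -3.99246276e-01, -9.72250394e-03,
        -4.54787204e+02],
       [ 1.98985370e-01,  4.35552964e-01,  8.77894321e-01,
        -1.28352844e+02],
       [-3.46261373e-01, -8.06781276e-01,  4.78755715e-01,
        -1.60216688e+03],
       [ 0.00000000e+00,  0.00000000e+00,  0.00000000e+00,
         1.00000000e+00]])}
{'time_s': 0.1, 'qpos': array([-6.86971683e+01,  1.83479342e+01,  8.96974601e+01, -1.72938610e-03,
        7.20443833e+01, -1.14559641e+00]), 'qvel': array([-0.05918962, -0.1442797 , -0.10681582, -0.05712557,  0.02959141,
        0.00405079]), 'effort': array([ 5.94576086e-04, -4.13331485e+01, -2.32509577e+01,  7.30099319e-02,
        4.22297814e-02, -4.49330071e-05]), 'ee_pos': array([ 219.40026416, -531.02242409,  213.21805042]), 'ee_rot': array([-1.79910208e+02, -1.50938085e-04,  2.24489624e+01]), 'force': array([-0.43928428, -0.43000371, -0.12403301]), 'torque': array([ 0.02068402,  0.00560659, -0.03840274]), 'gripper_force': 0.0, 'gripper_width': 91.3044105137508}
```

View pics/scene0.png

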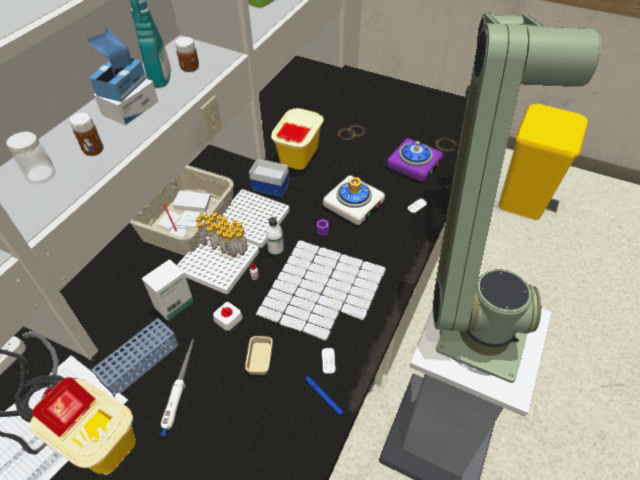

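View pics/side0.png

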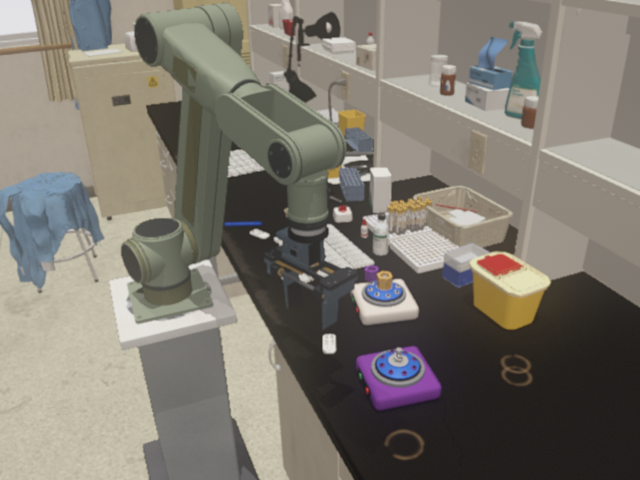

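Candidates: brass nut on white centrifuge at scene (355,185) / side (385,281). Decoys are the purple nut at scene (323,227) and the purple centrifuge at (415,157). The small beige tray is at scene (259,355); the big beige basket at (190,205) is not meant.

```bash
cat > h.py <<'E'
from workcell import env
import cv2, numpy as np
def ray(m,u,v):
    K=np.array([[m['fx'],0,m['cx']],[0,m['fy'],m['cy']],[0,0,1]])
    p=cv2.undistortPoints(np.array([[[u,v]]],float),K,np.array(m['D'],float))[0,0]
    T=m['camera_from_world'];R=T[:3,:3]
    d=R.T@np.array([p[0],-p[1],-1]);return -R.T@T[:3,3],d/np.linalg.norm(d)
def onz(m,u,v,z):
    c,d=ray(m,u,v);return c+d*(z-c[2])/d[2]
def tri(*obs):
    A=np.zeros((3,3));b=np.zeros(3);L=[]
    for m,u,v in obs:
        c,d=ray(m,u,v);P=np.eye(3)-np.outer(d,d);A+=P;b+=P@c;L.append((c,P))
    x=np.linalg.solve(A,b);return x,[np.linalg.norm(P@(x-c)) for c,P in L]
def proj(m,X):
    T=m['camera_from_world'];p=T[:3,:3]@np.array(X,float)+T[:3,3]
    K=np.array([[m['fx'],0,m['cx']],[0,m['fy'],m['cy']],[0,0,1]])
    return cv2.projectPoints(np.array([[p[0],-p[1],-p[2]]]),np.zeros(3),np.zeros(3),K,np.array(m['D'],float))[0][0,0]
E
python3 - <<'E'
import cv2,numpy as np
a=cv2.imread('pics/scene0.png');b=cv2.imread('pics/side0.png')
r=lambda i,x,y,w,h,s:cv2.resize(i[y:y+h,x:x+w],None,fx=s,fy=s,interpolation=cv2.INTER_CUBIC)
o=np.vstack([np.hstack([r(a,310,165,80,60,5),r(b,345,260,80,60,5)]),np.hstack([r(a,225,320,80,60,5),r(b,270,190,80,60,5)])])
cv2.imwrite('pics/c1.png',o)
E
```

```text
(no output)
```

View pics/c1.png

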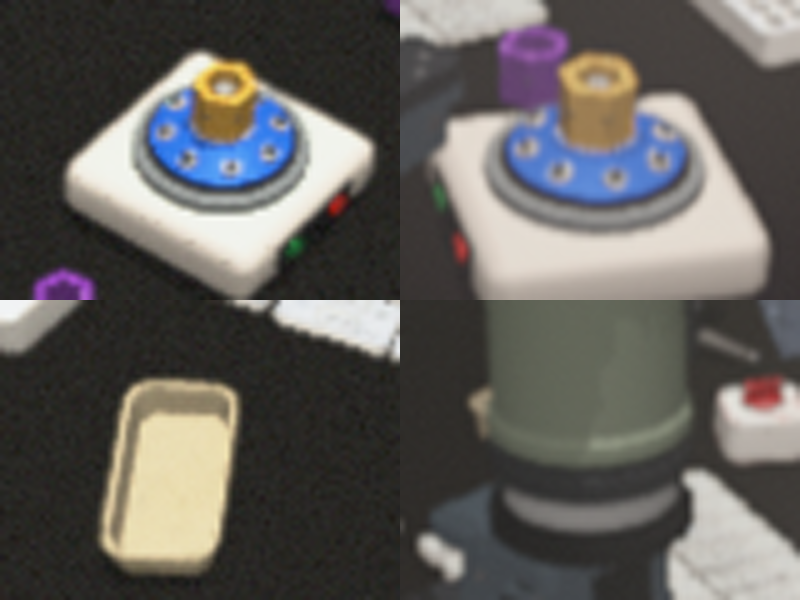

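The crops show the brass nut (top centre scene (355.2,181), side (384.6,275)) on the white centrifuge, and the beige tray's rim in the scene. The tray is hidden by the arm in the side view.

```bash
python3 - <<'E'
from h import *
s=env.camera_model('scene');d=env.camera_model('side')
print('nut top',tri((s,355.2,181),(d,384.6,275)), onz(s,355.2,181,104),onz(d,384.6,275,104))
C=[onz(s,*p,24)for p in((249.8,336.6),(273,337),(268,373.5),(245.3,371))]
for c in C:print(c.round(1))
print('tray',np.mean(C,0),'sides',[np.linalg.norm(C[i]-C[i-1]).round(1) for i in range(4)])
for i,(p,q) in enumerate(((3,0),(2,1))):
    v=C[q]-C[p];print(np.degrees(np.arctan2(v[1],v[0])))
for n,p,z in(('bottle',(272,222),132),('timer',(227,313),40),('marker',(323,395),6),('cassette',(329,360),7),('dropper',(254,266),62),('purplecent',(415,157),80),('cass_b',(417,206),7),('purple nut',(323,224),30)):print(n,onz(s,*p,z).round())
m=env.camera_model('wrist');st=env.state()
T=np.linalg.inv(m['camera_from_world']);print('wristcam',T.round(2).tolist(),m['fx'],m['D'])
E
```

```text
nut top (array([ 511.91872798, -295.78449359,  103.51609012]), [np.float64(1.5526169132012304), np.float64(1.5526169132011471)]) [ 510.09644923 -294.30912777  104.        ] [ 513.47564846 -295.62029229  104.        ]
[549.2 289.5  24. ]
[494.3 264.3  24. ]
[454.6 358.6  24. ]
[508.6 377.1  24. ]
tray [501.67329618 322.38164317  24.        ] sides [np.float64(96.6), np.float64(60.3), np.float64(102.3), np.float64(57.0)]
-65.1409041141781
-67.1650961641856
bottle [643.  -6. 132.]
timer [634. 262.  40.]
marker [311. 342.   6.]
cassette [338. 252.   7.]
dropper [641. 109.  62.]
purplecent [ 387. -514.   80.]
cass_b [ 319. -372.    7.]
purple nut [ 550. -146.   30.]
wristcam [[0.38, 0.89, 0.26, 294.72], [-0.92, 0.37, 0.11, -501.13], [-0.0, -0.28, 0.96, 384.87], [0.0, 0.0, 0.0, 1.0]] 352.5206993026467 [0.01283471 0.         0.         0.         0.        ]
```

```bash
python3 -m jog '{"jaw":[91,91,91,91,91,91,91,91,91,91],"slide":[[0.5,-0.15,0],[1,-0.3,0],[1,-0.3,0],[1,-0.3,0],[1,-0.3,0],[1,-0.3,0],[1,-0.3,0],[1,-0.3,0],[1,-0.3,0],[1,-0.3,0]],"spin":[0,0,0,0,0,0,0,0,0,0]}' 40
python3 -m jog '{"jaw":[91,91,91,91],"slide":[[1,-0.3,0],[1,-0.3,0],[0.4,0,0],[0,0,0]],"spin":[0,0,0,0]}'
python3 - <<'E'
from h import *
m=env.camera_model('wrist');st=env.state()
print(st['ee_pos'],st['ee_rot'],st['qpos'],st['force'])
f=env.grab_frame('wrist')[:,:,::-1];cv2.imwrite('pics/w1.png',f)
u=proj(m,(512,-295.5,103.5));print(u)
np.save('w1m.npy',m['camera_from_world'])
E
```

```text
time_s: 1.1
ee_pos: [451.5, -341.4, 213.8]
ee_rot: [-180.0, -0.0, 22.5]
force: [0.6, -0.1, 0.1]
gripper_width: 91.0
gripper_force: 0.0
time_s: 1.5
ee_pos: [511.1, -298.2, 213.6]
ee_rot: [-180.0, 0.0, 22.6]
force: [0.3, 0.3, -0.8]
gripper_width: 91.2
gripper_force: 0.0
[ 511.14307182 -298.17645933  213.57987607] [-1.79987802e+02  1.42088390e-02  2.26058187e+01] [-3.13683327e+01  1.98518604e+01  8.73930615e+01 -4.51973509e-03
  7.27733005e+01  3.60271893e+01] [ 0.30595826  0.34614818 -0.75938236]
[314.24844717 234.06367522]
```

View pics/w1.png

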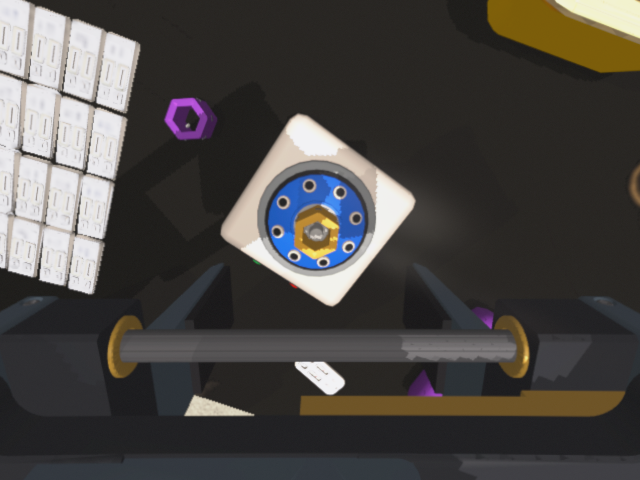

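The wrist view shows the brass nut near (317,235), inside the blue rotor, with the predicted point at (314,234), so the position agrees. The purple nut at (188,118) is excluded. I'll enlarge it for the hex angle.

```bash
python3 - <<'E'
import cv2
a=cv2.imread('pics/w1.png')[200:260,277:357]
cv2.imwrite('pics/c2.png',cv2.resize(a,None,fx=10,fy=10,interpolation=cv2.INTER_CUBIC))
E
```

```text
(no output)
```

View pics/c2.png

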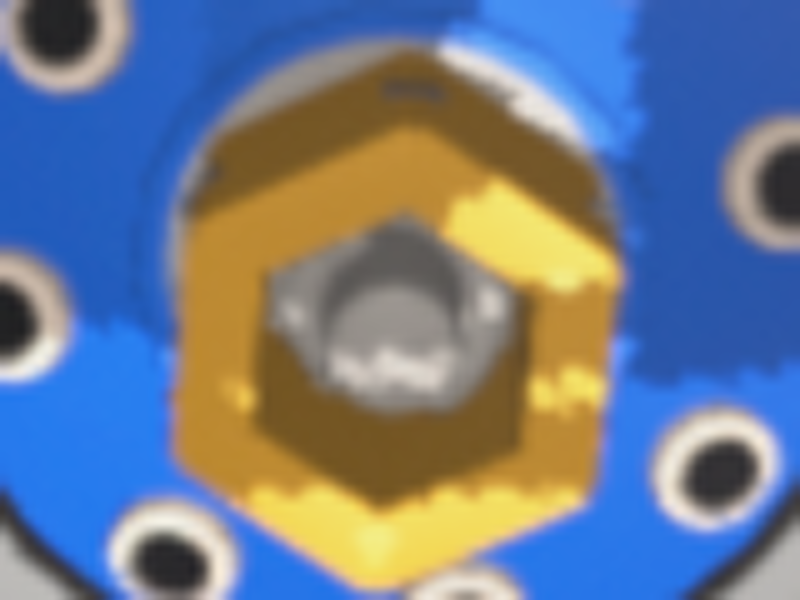

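Hex top corners in the crop: (408,125), (622,265), (590,505), (370,590), (172,458), (188,215).

```bash
python3 - <<'E'
from h import *
m=env.camera_model('wrist')
P=[(408,125),(622,265),(590,505),(370,590),(172,458),(188,215)]
px=[(277+(u+.5)/10-.5,200+(v+.5)/10-.5) for u,v in P]
W=np.array([onz(m,*p,104) for p in px])[:,:2]
c=W.mean(0);d=W-c
print('centre',c,'R',np.linalg.norm(d,axis=1).round(1))
a=np.degrees(np.arctan2(d[:,1],d[:,0]));print('corner ang',a.round(1),'mod60',(a%60).round(1))
# flat normal directions via fit
z=np.mean(np.exp(6j*np.radians(a)));f=np.degrees(np.angle(z))/6+30
print('flat normals',f%60)
s=env.camera_model('scene');sd=env.camera_model('side')
cp=np.mean(px,0);print(tri((m,*cp),(s,355.2,181),(sd,384.6,275)))
# holding: closing axis angle = yaw-90 ; yaw=f+90 mod60
st=env.state()['qpos']
for y in np.arange(6)*60+(f+90)%60: print('yaw',y,'spin from 22.6',22.6-y,'q6',st[5]+22.6-y)
E
```

```text
centre [ 510.03843809 -297.9850168 ] R [20.1 20.7 20.8 20.2 20.2 20.9]
corner ang [  18.6  -43.8 -104.4 -162.8  136.9   75.6] mod60 [18.6 16.2 15.6 17.2 16.9 15.6]
flat normals 46.680745061830805
(array([ 511.21970341, -296.87242598,  103.93888003]), [np.float64(1.3998275966757228), np.float64(1.8575762102036593), np.float64(1.8014636881948798)])
yaw 16.680745061830805 spin from 22.6 5.919254938169196 q6 41.9257375575852
yaw 76.6807450618308 spin from 22.6 -54.080745061830804 q6 -18.0742624424148
yaw 136.6807450618308 spin from 22.6 -114.08074506183081 q6 -78.0742624424148
yaw 196.6807450618308 spin from 22.6 -174.0807450618308 q6 -138.0742624424148
yaw 256.6807450618308 spin from 22.6 -234.0807450618308 q6 -198.0742624424148
yaw 316.6807450618308 spin from 22.6 -294.0807450618308 q6 -258.0742624424148
```

```bash
python3 -m jog '{"jaw":[91,91,91,91,91,91,91,91,91,91],"slide":[[0,0,0],[0,0,0],[0,0,0],[0,0,0],[0,0,0],[0,0,0],[0,0,0],[0,0,0],[0,0,0],[0,0,0]],"spin":[-0.6,-1,-1,-1,-1,-1,-1,-1,-1,-1]}'
python3 -m jog '{"jaw":[91,91,91,91,91,91,91],"slide":[[0,0,0],[0,0,0],[0,0,0],[0,0,0],[0,0,0],[0,0,0],[0,0,0]],"spin":[-1,-1,-1,-1,-0.66,0,0]}'
python3 - <<'E'
from h import *
m=env.camera_model('wrist');st=env.state()
print(st['ee_pos'],st['ee_rot'],st['qpos'],st['force'])
f=env.grab_frame('wrist')[:,:,::-1];cv2.imwrite('pics/w2.png',f)
u=proj(m,(511,-297,104));print(u);x,y=int(u[0])-40,int(u[1])-30;print(x,y)
cv2.imwrite('pics/c3.png',cv2.resize(f[y:y+60,x:x+80],None,fx=10,fy=10,interpolation=cv2.INTER_CUBIC))
E
```

```text
time_s: 2.55
ee_pos: [508.5, -300.5, 214.0]
ee_rot: [-180.0, 0.0, 99.5]
force: [0.7, 0.1, -0.5]
gripper_width: 91.0
gripper_force: 0.0
time_s: 3.25
ee_pos: [509.1, -300.1, 214.0]
ee_rot: [-180.0, -0.0, 136.3]
force: [-1.0, 0.3, 0.3]
gripper_width: 91.2
gripper_force: 0.0
[ 509.11927634 -300.11831711  214.03284773] [-1.79978792e+02 -5.97668889e-03  1.36337383e+02] [-3.16226243e+01  1.97631282e+01  8.74609171e+01 -2.04086354e-02
  7.27862248e+01 -7.79539668e+01] [-0.99502172  0.31741463  0.32787287]
[322.34203034 234.01182834]
282 204
```

View pics/c3.png

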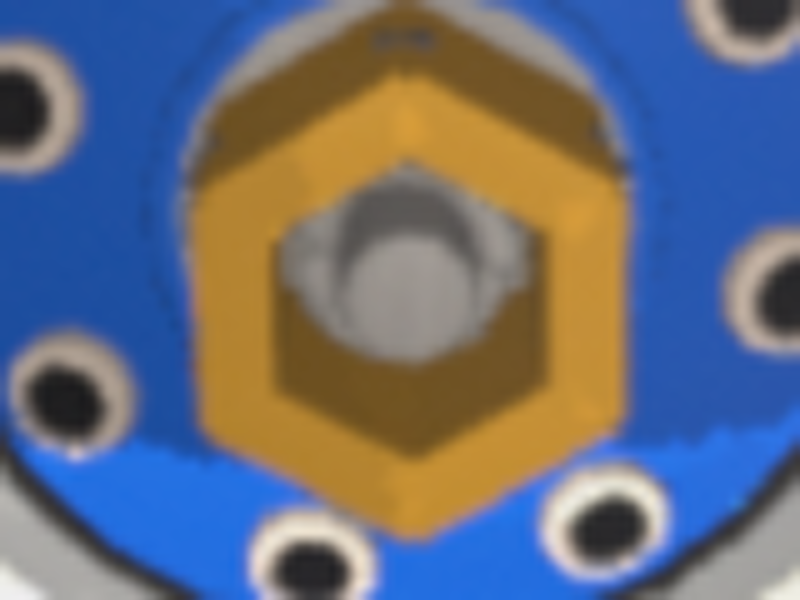

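Hex from the new side, crop corners: (405,73), (630,190), (625,425), (412,542), (203,430), (190,190). The flats now look vertical, i.e. square to the closing line.

```bash
python3 - <<'E'
from h import *
m=env.camera_model('wrist')
P=[(405,73),(630,190),(625,425),(412,542),(203,430),(190,190)]
px=[(282+(u+.5)/10-.5,204+(v+.5)/10-.5) for u,v in P]
W=np.array([onz(m,*p,104) for p in px])[:,:2]
c=W.mean(0);d=W-c
print('centre',c,'R',np.linalg.norm(d,axis=1).round(1))
a=np.degrees(np.arctan2(d[:,1],d[:,0]))
f=np.degrees(np.angle(np.mean(np.exp(6j*np.radians(a)))))/6+30
print('flat normals',f%60)
m1=dict(m);m1['camera_from_world']=np.load('w1m.npy')
c1=np.mean([(277+(u+.5)/10-.5,200+(v+.5)/10-.5) for u,v in [(408,125),(622,265),(590,505),(370,590),(172,458),(188,215)]],0)
print('two wrist views',tri((m,*np.mean(px,0)),(m1,*c1)))
n=(c+np.array([510.04,-297.98]))/2
st=env.state();e=n-st['ee_pos'][:2];y=np.radians(st['ee_rot'][2])
print('nut',n,'tool x',e@[np.cos(y),np.sin(y)],'tool y',e@[np.sin(y),-np.cos(y)])
E
```

```text
centre [ 511.75408747 -297.04090533] R [20.1 20.7 20.6 20.4 20.3 20.9]
flat normals 47.06083576623616
two wrist views (array([ 511.53479297, -296.9380516 ,  104.28181286]), [np.float64(0.08660034143968057), np.float64(0.08660034143969887)])
nut [ 510.89704373 -297.51045266] tool x 0.5678602835628688 tool y 2.8865212907733335
```

```bash
python3 -m jog '{"jaw":[91,91,91,91,91,91,91],"slide":[[0.016,0.11,0.3],[0,0,0.8],[0,0,0.9],[0,0,0.9],[0,0,0.8],[0,0,0.5],[0,0,0]],"spin":[-0.06,0,0,0,0,0,0]}' 3
python3 -m jog '{"jaw":[60,50,45,42,40,39,39],"slide":[[0,0,0],[0,0,0],[0,0,0],[0,0,0],[0,0,0],[0,0,0],[0,0,0]],"spin":[0,0,0,0,0,0,0]}' 3
```

```text
time_s: 4.0
ee_pos: [510.1, -295.5, 85.0]
ee_rot: [-179.9, -0.3, 137.0]
force: [0.4, -0.1, 0.1]
gripper_width: 91.2
gripper_force: 0.0
time_s: 4.7
ee_pos: [511.9, -296.8, 88.1]
ee_rot: [180.0, 0.0, 137.0]
force: [1.4, -0.8, -0.2]
gripper_width: 39.9
gripper_force: 0.0
```

```bash
python3 -m jog '{"jaw":[38.5,38,37.5,37,37],"slide":[[0,0,0],[0,0,0],[0,0,0],[0,0,0],[0,0,0]],"spin":[0,0,0,0,0]}' 3
python3 -m jog '{"jaw":[36.5,36,35.5,35,35],"slide":[[0,0,0],[0,0,0],[0,0,0],[0,0,0],[0,0,0]],"spin":[0,0,0,0,0]}' 3
python3 -c "
from workcell import env
s=env.state();print(s['force'],s['torque'],s['ee_pos'],s['gripper_width'],s['gripper_force'])"
```

```text
time_s: 5.2
ee_pos: [511.9, -296.7, 87.9]
ee_rot: [-180.0, 0.0, 137.0]
force: [-0.3, -0.7, 0.1]
gripper_width: 37.0
gripper_force: 0.0
time_s: 5.7
ee_pos: [511.7, -297.0, 88.0]
ee_rot: [-180.0, 0.0, 137.0]
force: [-0.8, -2.5, 0.4]
gripper_width: 35.9
gripper_force: 3.0
[-0.79463853 -2.49125408  0.36586229] [-0.38081721  0.17763124  0.04073017] [ 511.67364097 -297.00399201   87.95022836] 35.91427313686011 2.9999975860118866
```

```bash
python3 -m jog '{"jaw":[33,33,33],"slide":[[0,-0.01,0],[0,0,0],[0,0,0]],"spin":[0,0,0]}' 12
python3 -m jog '{"jaw":[30,30,30,30],"slide":[[0,0,0],[0,0,0],[0,0,0],[0,0,0]],"spin":[0,0,0,0]}' 40
python3 -c "
from workcell import env
s=env.state();print(s['force'],s['torque'],s['ee_pos'],s['ee_rot'],s['gripper_width'],s['gripper_force'])"
```

```text
time_s: 6.0
ee_pos: [511.7, -297.0, 88.0]
ee_rot: [-180.0, 0.0, 137.0]
force: [-1.1, -2.5, -0.1]
gripper_width: 36.0
gripper_force: 12.0
time_s: 6.4
ee_pos: [511.6, -297.0, 88.0]
ee_rot: [-180.0, -0.0, 137.0]
force: [-1.2, -2.2, -0.5]
gripper_width: 35.7
gripper_force: 40.0
[-1.15619331 -2.16987422 -0.48249118] [-0.31831895  0.21588987  0.02666234] [ 511.64347553 -296.97905865   87.95194259] [-1.79990839e+02 -1.49003976e-03  1.37007449e+02] 35.68399782506272 40.00003516674042
```

```bash
python3 -m jog '{"jaw":[30,30,30,30,30],"slide":[[0,-0.01,-0.002],[0,0,-0.004],[0,0,-0.005],[0,0,-0.005],[0,0,-0.003]],"spin":[0.25,0.4,0.4,0.4,0.25]}' 40
python3 -c "
from workcell import env
s=env.state();print(s['force'],s['torque'],s['ee_pos'],s['ee_rot'],s['gripper_width'],s['gripper_force'])"
```

```text
time_s: 6.9
ee_pos: [512.1, -296.8, 88.5]
ee_rot: [179.9, 0.0, 123.3]
force: [-0.3, -1.1, -0.3]
gripper_width: 35.1
gripper_force: 40.0
[-0.25131112 -1.08738736 -0.29441208] [-0.0712336  -0.05842227  0.04676469] [ 512.06777028 -296.75073181   88.53530678] [1.79931246e+02 6.68837057e-03 1.23295964e+02] 35.08369322827739 39.998711943626404
```

```bash
python3 -m jog '{"jaw":[30,30,30,30,30],"slide":[[0,0,-0.006],[0,0,-0.006],[0,0,-0.006],[0,0,-0.006],[0,0,-0.006]],"spin":[0.5,0.5,0.5,0.5,0.5]}' 40
python3 -c "
from workcell import env
s=env.state();print(s['force'],s['torque'],s['ee_pos'],s['ee_rot'],s['gripper_width'],s['gripper_force'])
from h import *
m=env.camera_model('wrist');u=proj(m,(511.5,-297,105));x,y=int(u[0])-100,int(u[1])-75
f=env.grab_frame('wrist')[:,:,::-1];cv2.imwrite('pics/c4.png',cv2.resize(f[y:y+150,x:x+200],None,fx=3,fy=3))"
```

```text
time_s: 7.4
ee_pos: [512.3, -297.2, 89.5]
ee_rot: [179.9, 0.0, 103.2]
force: [-0.4, -2.2, -0.2]
gripper_width: 35.6
gripper_force: 40.0
[-0.42189107 -2.19613849 -0.18846373] [-0.2975138  -0.10113383  0.03095454] [ 512.29459468 -297.24687905   89.47972228] [1.79912396e+02 4.20828485e-02 1.03235115e+02] 35.5569534514399 39.99742090702057
```

View pics/c4.png

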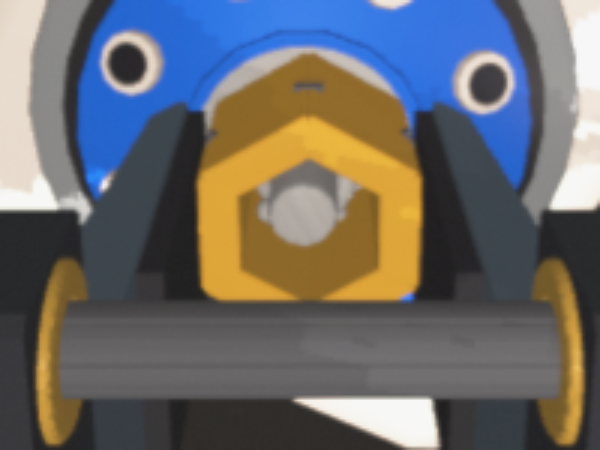

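The nut sits square between the pads and has turned with them, with the wrist forces small. I'll go on.

```bash
python3 -m jog '{"jaw":[30,30,30,30,30],"slide":[[-0.007,0,-0.006],[0,0,-0.0065],[0,0,-0.0065],[0,0,-0.0065],[0,0,-0.0065]],"spin":[0.5,0.5,0.5,0.5,0.5]}' 40
python3 -m jog '{"jaw":[30,30,30,30],"slide":[[0,0,-0.0065],[0,0,-0.0065],[0,0,-0.0065],[0,0,-0.0065]],"spin":[0.5,0.5,0.5,0.5]}' 40
python3 -c "
from workcell import env
s=env.state();print(s['force'],s['torque'],s['ee_pos'],s['ee_rot'],s['gripper_width'],s['gripper_force'])"
```

```text
time_s: 7.95
ee_pos: [512.0, -297.3, 90.2]
ee_rot: [179.9, -0.0, 83.3]
force: [0.0, -0.9, -1.8]
gripper_width: 35.9
gripper_force: 40.0
time_s: 8.35
ee_pos: [511.9, -297.0, 90.7]
ee_rot: [180.0, -0.1, 67.3]
force: [0.5, -1.2, -2.6]
gripper_width: 35.8
gripper_force: 40.0
[ 0.53524002 -1.22546687 -2.64588655] [-0.26076296 -0.1692304  -0.01058772] [ 511.91236846 -296.9947987    90.6905129 ] [ 1.79986807e+02 -5.44212531e-02  6.72901679e+01] 35.75681845556453 39.99688982963562
```

```bash
python3 -m jog '{"jaw":[30,30,30,30],"slide":[[0,0,0],[0,0,-0.002],[0,0,-0.003],[0,0,-0.004]],"spin":[0.5,0.5,0.5,0.5]}' 40
python3 -m jog '{"jaw":[30,30,30,30],"slide":[[0,0,-0.005],[0,0,-0.005],[0,0,-0.005],[0,0,-0.005]],"spin":[0.5,0.5,0.5,0.5]}' 40
```

```text
time_s: 8.75
ee_pos: [511.7, -296.9, 91.2]
ee_rot: [-180.0, -0.0, 51.3]
force: [-0.0, -0.5, -1.6]
gripper_width: 35.5
gripper_force: 40.0
time_s: 9.15
ee_pos: [511.5, -296.9, 91.7]
ee_rot: [-179.9, -0.0, 35.3]
force: [-1.3, -0.2, -0.6]
gripper_width: 35.7
gripper_force: 40.0
```

```bash
python3 -m jog '{"jaw":[30,30,30,30,30],"slide":[[0,0,-0.005],[0,0,-0.005],[0,0,-0.005],[0,0,-0.005],[0,0,-0.005]],"spin":[0.5,0.5,0.5,0.5,0.5]}' 40
python3 -m jog '{"jaw":[30,30,30,30,30],"slide":[[0,0,-0.005],[0,0,-0.005],[0,0,-0.005],[0,0,-0.005],[0,0,-0.005]],"spin":[0.5,0.5,0.5,0.5,0.5]}' 40
```

```text
time_s: 9.65
ee_pos: [511.4, -296.7, 92.5]
ee_rot: [-179.9, 0.0, 15.3]
force: [-0.6, 0.6, -0.9]
gripper_width: 35.4
gripper_force: 40.0
time_s: 10.15
ee_pos: [511.4, -296.6, 93.2]
ee_rot: [-179.9, 0.0, -4.7]
force: [-0.5, 0.1, -1.7]
gripper_width: 35.7
gripper_force: 40.0
```

```bash
python3 -m jog '{"jaw":[30,30,30,30,30],"slide":[[0,0,-0.005],[0,0,-0.005],[0,0,-0.005],[0,0,-0.005],[0,0,-0.005]],"spin":[0.5,0.5,0.5,0.5,0.5]}' 40
python3 -m jog '{"jaw":[30,30,30,30],"slide":[[0,0,-0.005],[0,0,-0.005],[0,0,-0.005],[0,0,0]],"spin":[0.5,0.5,0.5,0]}' 40
python3 -c "
from workcell import env
s=env.state();print(s['force'],s['torque'],s['ee_pos'],s['ee_rot'],s['qpos'])"
```

```text
time_s: 10.65
ee_pos: [511.4, -296.7, 93.9]
ee_rot: [-179.9, 0.1, -24.7]
force: [-0.0, 0.0, -1.4]
gripper_width: 35.7
gripper_force: 40.0
time_s: 11.05
ee_pos: [511.4, -296.6, 94.4]
ee_rot: [-179.9, 0.1, -36.6]
force: [-1.8, 1.2, -1.2]
gripper_width: 35.8
gripper_force: 40.0
[-1.82274843  1.17828796 -1.18663748] [ 0.18857053  0.19951894 -0.01803976] [ 511.39175687 -296.61405845   94.39826558] [-1.79945503e+02  7.79836570e-02 -3.65540202e+01] [-3.12638171e+01  2.53323551e+01  9.71381590e+01  7.27836819e-02
  5.76021337e+01  9.52512041e+01]
```

```bash
python3 -m jog '{"jaw":[30,30,30,30,30],"slide":[[0,0,-0.005],[0,0,-0.005],[0,0,-0.005],[0,0,-0.015],[0,0,0]],"spin":[0.5,0.5,0.25,0,0]}' 40
python3 -m jog '{"jaw":[30,30,30],"slide":[[0,0,-0.017],[0,0,-0.017],[0,0,0]],"spin":[0,0,0]}' 40
```

```text
time_s: 11.55
ee_pos: [511.4, -296.8, 95.4]
ee_rot: [-180.0, 0.1, -46.5]
force: [-1.1, 1.5, -1.9]
gripper_width: 35.6
gripper_force: 40.0
time_s: 11.85
ee_pos: [511.3, -297.0, 96.6]
ee_rot: [-180.0, 0.1, -46.6]
force: [-0.5, 2.0, -2.0]
gripper_width: 35.5
gripper_force: 40.0
```

```bash
python3 -m jog '{"jaw":[30,30,30,30],"slide":[[-0.006,-0.006,-0.04],[0,0,-0.05],[0,0,-0.05],[0,0,-0.05]],"spin":[0,0,0,0]}' 40
python3 -m jog '{"jaw":[30,30,30,30,30],"slide":[[0,0,-0.08],[0,0,-0.1],[0,0,-0.1],[0,0,-0.1],[0,0,-0.1]],"spin":[0,0,0,0,0]}' 40
python3 -m jog '{"jaw":[30,30,30,30,30,30],"slide":[[0,0,-0.15],[0,0,-0.15],[0,0,-0.15],[0,0,-0.2],[0,0,-0.3],[0,0,0]],"spin":[0,0,0,0,0,0]}' 40
```

```text
time_s: 12.25
ee_pos: [511.7, -297.1, 102.5]
ee_rot: [-180.0, -0.0, -46.6]
force: [-1.0, 1.3, -1.3]
gripper_width: 35.7
gripper_force: 40.0
time_s: 12.75
ee_pos: [512.0, -297.4, 117.4]
ee_rot: [-180.0, -0.1, -46.6]
force: [-0.2, 0.6, -0.4]
gripper_width: 35.6
gripper_force: 40.0
time_s: 13.35
ee_pos: [512.5, -297.7, 147.0]
ee_rot: [-180.0, -0.2, -46.6]
force: [-0.6, -0.1, -1.8]
gripper_width: 35.7
gripper_force: 40.0
```

```bash
python3 -m jog '{"jaw":[30,30,30,30,30,30,30,30,30,30],"slide":[[0,0,-0.2],[0,0,-0.2],[0,0,-0.2],[0,0,-0.2],[0,0,-0.2],[0,0,-0.2],[0,0,-0.2],[0,0,-0.2],[0,0,-0.2],[0,0,0]],"spin":[-0.5,-1,-1,-1,-1,-1,-1,-1,-0.83,-0.5]}' 40
python3 -m jog '{"jaw":[30,30,30,30,30,30,30,30,30,30],"slide":[[0.2,-0.5,0],[0.36,-0.9,0],[0.42,-1,0],[0.42,-1,0],[0.42,-1,0],[0.42,-1,0],[0.42,-1,0],[0.42,-1,0],[0.42,-1,0],[0.42,-1,0]],"spin":[0,0,0,0,0,0,0,0,0,0]}' 40
python3 -m jog '{"jaw":[30,30,30,30,30,30,30,30],"slide":[[0.42,-1,0],[0.42,-1,0],[0.42,-1,0],[0.42,-1,0],[0.42,-1,0],[0.3,-0.7,0],[0.15,-0.3,0],[0,0,0]],"spin":[0,0,0,0,0,0,0,0]}' 40
python3 - <<'E'
from h import *
m=env.camera_model('wrist');st=env.state()
print(st['ee_pos'],st['ee_rot'],st['qpos'],st['force'])
np.save('w3m.npy',m['camera_from_world'])
f=env.grab_frame('wrist')[:,:,::-1];cv2.imwrite('pics/w3.png',f);print(proj(m,(502,322,24)))
E
```

```text
time_s: 14.35
ee_pos: [512.0, -297.4, 200.2]
ee_rot: [179.9, -0.1, 24.3]
force: [0.3, -0.6, -1.4]
gripper_width: 35.5
gripper_force: 40.0
time_s: 15.35
ee_pos: [502.9, 10.5, 199.2]
ee_rot: [-180.0, 0.0, 24.0]
force: [0.6, 0.1, -1.0]
gripper_width: 35.7
gripper_force: 40.0
time_s: 16.15
ee_pos: [499.8, 205.0, 199.0]
ee_rot: [180.0, 0.0, 24.1]
force: [0.9, -0.4, -0.5]
gripper_width: 35.9
gripper_force: 40.0
[499.8292111  204.99145219 199.0133672 ] [1.79999201e+02 3.45718754e-02 2.41286376e+01] [ 2.10815442e+01  1.57881138e+01  9.55336875e+01 -2.82898917e-03
  6.87126792e+01  8.69539342e+01] [ 0.88478052 -0.38492687 -0.47289094]
[207.27227483 167.99549921]
```

View pics/w3.png

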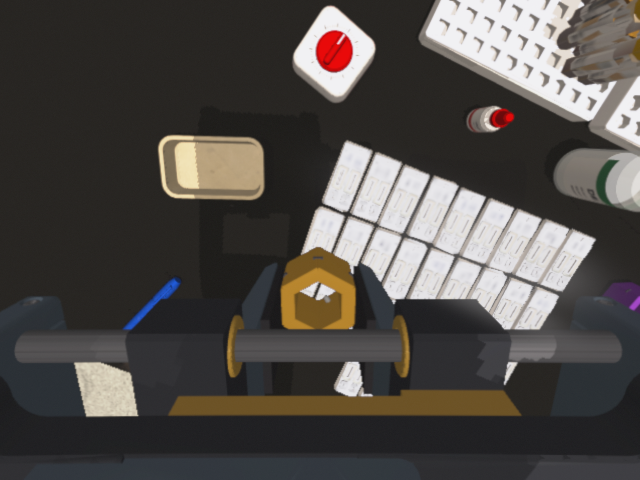

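The nut is held square at (318,290). The tray rim's outer corners are about (159,136), (264,139), (264,199), (164,197), close to the predicted centre (207,168).

```bash
python3 - <<'E'
from h import *
m=env.camera_model('wrist');s=env.camera_model('scene')
w=[(159,136),(264,138),(264.5,199.5),(164,198)]
C=np.array([onz(m,*p,24) for p in w]);print(C.round(1).tolist(),C.mean(0))
for i in range(4):
    v=C[i]-C[i-1];print(np.linalg.norm(v).round(1),np.degrees(np.arctan2(v[1],v[0])).round(1))
# scene order: (549,289)=far x near y ...
print('rim height',tri((m,*np.mean(w,0)),(s,259.0,354.5)))
E
```

```text
[[511.8, 371.7, 24.0], [550.5, 281.0, 24.0], [496.2, 259.1, 24.0], [457.0, 350.2, 24.0]] [503.86562258 315.49883866  24.        ]
58.8 21.4
98.5 -66.9
58.6 -158.0
99.2 113.2
rim height (array([503.60380062, 318.80058605,  14.80712875]), [np.float64(1.2266084864434719), np.float64(1.226608486443641)])
```

```bash
python3 -m jog '{"jaw":[30,30,30,30,30,30,30],"slide":[[0.2,-0.42,0.2],[0.41,-0.83,0.3],[0.41,-0.83,0.4],[0.41,-0.83,0.4],[0.21,-0.43,0.3],[0,0,0],[0,0,0]],"spin":[0,0,0,0,0,0.17,0]}' 40
python3 - <<'E'
from h import *
m=env.camera_model('wrist');st=env.state()
print(st['ee_pos'],st['ee_rot'],st['force'])
f=env.grab_frame('wrist')[:,:,::-1];cv2.imwrite('pics/w4.png',f[40:360,110:530]);print(proj(m,(503.8,316,24)))
E
```

```text
time_s: 16.9
ee_pos: [504.6, 314.5, 151.0]
ee_rot: [179.9, 0.1, 22.6]
force: [0.6, 0.3, -1.7]
gripper_width: 35.8
gripper_force: 40.0
[504.5751547  314.53185657 150.98047853] [1.79944226e+02 6.20566570e-02 2.26304695e+01] [ 0.61174626  0.27255936 -1.74047325]
[314.8572635  230.87972091]
```

View pics/w4.png

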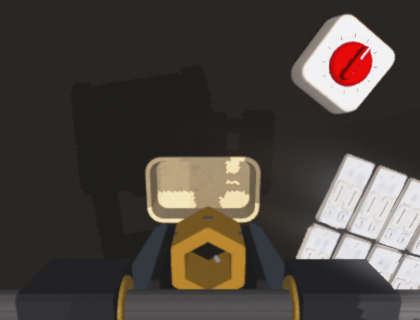

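The tray lies straight ahead with the nut just below it in the picture. In the crop the rim spans x 145–262 and y 156–224 (full image 255–372, 196–264).

```bash
python3 - <<'E'
from h import *
m=env.camera_model('wrist');m3=dict(m);m3['camera_from_world']=np.load('w3m.npy')
w3=[(159,136),(264,138),(264.5,199.5),(164,198)]
w4=[(255.5,196.5),(371,196),(372.5,264),(257.5,263)]
C=np.array([onz(m,*p,24) for p in w4]);print(C.mean(0))
for i in range(4):
    v=C[i]-C[i-1];print(np.linalg.norm(v).round(1),np.degrees(np.arctan2(v[1],v[0])).round(1))
for a,b in zip(w3,w4):print(tri((m3,*a),(m,*b))[0].round(1))
print(tri((m3,*np.mean(w3,0)),(m,*np.mean(w4,0))))
t=C.mean(0)[:2];st=env.state();e=t-st['ee_pos'][:2];y=np.radians(st['ee_rot'][2])
print('tool x',e@[np.cos(y),np.sin(y)],'tool y',e@[np.sin(y),-np.cos(y)])
E
```

```text
[503.847271   316.43656687  24.        ]
60.5 21.4
98.6 -67.1
62.0 -153.7
103.9 112.1
[511.  374.9  18.7]
[550.4 282.7  20.6]
[498.8 259.5  36. ]
[455.8 352.2  22. ]
(array([504.65393319, 316.89649409,  24.78341265]), [np.float64(0.17294553722437772), np.float64(0.1729455372242101)])
tool x -0.11861828043634681 tool y -2.2768114053641684
```

```bash
python3 -m jog '{"jaw":[30,30,30,30,30,30,30,30],"slide":[[0,-0.05,0.3],[0,0,0.7],[0,0,0.8],[0,0,0.8],[0,0,0.7],[0,0,0.5],[0,0,0],[0,0,0]],"spin":[0,0,0,0,0,0,0,0]}' 40
python3 -m jog '{"jaw":[30,30,30,30,30,30,30],"slide":[[0,0,0.1],[0,0,0.1],[0,0,0.1],[0,0,0.06],[0,0,0.03],[0,0,0.03],[0,0,0]],"spin":[0,0,0,0,0,0,0]}' 40
```

```text
time_s: 17.75
ee_pos: [504.4, 316.3, 37.5]
ee_rot: [180.0, -0.0, 22.6]
force: [0.2, 0.8, -0.7]
gripper_width: 35.6
gripper_force: 40.0
time_s: 18.45
ee_pos: [504.0, 316.8, 24.5]
ee_rot: [180.0, 0.0, 22.7]
force: [-1.0, 0.2, -1.8]
gripper_width: 35.3
gripper_force: 40.0
```

```bash
python3 -m jog '{"jaw":[30,30,30,30,30,30],"slide":[[0,0,0.03],[0,0,0.03],[0,0,0.02],[0,0,0.02],[0,0,0.02],[0,0,0]],"spin":[0,0,0,0,0,0]}' 40
python3 -m jog '{"jaw":[30,30,30,30],"slide":[[0,0,0.02],[0,0,0.02],[0,0,0.02],[0,0,0]],"spin":[0,0,0,0]}' 40
```

```text
time_s: 19.05
ee_pos: [504.0, 316.8, 20.9]
ee_rot: [180.0, 0.0, 22.7]
force: [-0.1, -1.0, -1.5]
gripper_width: 35.5
gripper_force: 40.0
time_s: 19.45
ee_pos: [504.1, 316.8, 19.7]
ee_rot: [180.0, -0.0, 22.7]
force: [-1.3, -1.3, 3.6]
gripper_width: 35.5
gripper_force: 40.0
```

The nut has met the tray bottom (+3.6 N at TCP 19.7, as expected). Now I release with a modest opening.

```bash
python3 -m jog '{"jaw":[30,30,37,40,44,48,48,48],"slide":[[0,0,0.005],[0,0,0],[0,0,0],[0,0,0],[0,0,0],[0,0,0],[0,0,0],[0,0,0]],"spin":[0,0,0,0,0,0,0,0]}' 10
python3 -m jog '{"jaw":[48,48,48,48,48,48,48,48,48,48],"slide":[[0,0,-0.05],[0,0,-0.1],[0,0,-0.2],[0,0,-0.4],[0,0,-0.7],[0,0,-1],[0,0,-1],[0,0,-1],[0,0,-0.5],[0,0,0]],"spin":[0,0,0,0,0,0,0,0,0,0]}' 10
python3 - <<'E'
from h import *
st=env.state();print(st['ee_pos'],st['force'],st['gripper_width'])
f=env.grab_frame('wrist')[:,:,::-1]
cv2.imwrite('pics/w5.png',cv2.resize(f[130:330,190:450],None,fx=2.5,fy=2.5))
E
```

```text
time_s: 20.25
ee_pos: [504.1, 316.8, 19.0]
ee_rot: [180.0, 0.0, 22.7]
force: [-0.3, 0.2, -0.0]
gripper_width: 48.2
gripper_force: 0.0
time_s: 21.25
ee_pos: [505.6, 317.7, 171.4]
ee_rot: [-179.9, -0.4, 22.7]
force: [0.4, 0.0, -0.1]
gripper_width: 48.1
gripper_force: 0.0
[505.56848172 317.70254573 171.42546521] [ 0.39271927  0.01529128 -0.05734454] 48.095748618522485
```

View pics/w5.png

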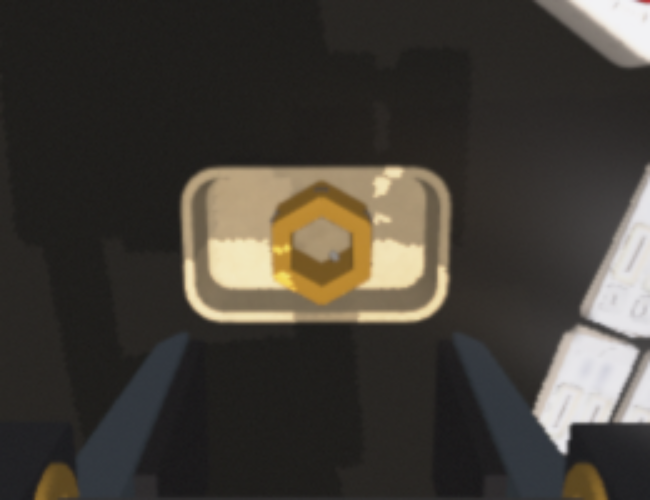

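The nut stands upright in the middle of the tray (crop (322,243)), and the gripper is clear. I'm handing in.

```bash
python3 -c "
from workcell import env
print(env.job_done())"
```

```text
the job is handed in; nothing more can be done
None
```

I unscrewed the brass nut clockwise, lifted it straight off the spindle and set it standing in the middle of the beige tray; the job is handed in at about 21 s, but the hand-in call returned no verdict.

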